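# Turn a settled primer tin over in its tumbler

### The job

The closed primer tin on the welding bench has settled. Pull the orange-balled clamp lever all the way over towards the robot so that the yellow keeper covers the tin, then use the red crank handle to turn the cradle steadily, without letting it spin, until the tin is fully upside down, and leave it so for at least two seconds. Then turn it all the way back so that the tin stands upright in the cradle, still clamped, and let go; leave the blue bottle, hammer and brush alone.

Things in the scene. Friction and masses are not known exactly. Their poses are not given: they have to be found in the camera images.
- stand: Fixed green tumbler stand: base plate 150 x 170 x 10 mm and two uprights (12 mm thick, 45 mm wide, 155 mm high, centred at y = +71 and -71 mm) that carry the cradle between them. Origin at the centre of its underside on the bench; x points away from the robot at yaw 0, y lies along the cradle's turning axis, z up.
- pivot (a point): Point on the cradle's turning axis, 140 mm above the stand's origin; its axes are the stand's. The cradle turns about this y axis.
- cradle (a joint): Angle of the steel cradle, rad: 0 upright against its stop (start), 3.14 fully upside down against the other stop. Increasing: the top moves to stand +x, the crank handle rises from the -x side, over the top, to the +x side. It has friction and stays where it is left. Turning, its parts between the uprights sweep a radius of up to 120 mm about the axis.
- handle_mid (a point): Centre of the exposed part of the red crank handle, turning with the cradle: a round bar of 18 mm diameter parallel to the axis, free from y = -90 to -170 mm in the stand's frame (this point at y = -130), on a crank arm of 60 mm radius. At cradle 0 it lies at (-60, -130, 140) mm of the stand, at cradle 3.14 at (+60, -130, 140) mm. The crank arm (10 mm thick) is at y = -88 mm.
- lever (a joint): Clamp lever on the +y side of the cradle, rad: 0 = leaning to stand +x, keeper open, 1.2 = leaning to stand -x (towards the robot) against its stop, keeper over the tin. It has friction and stays where it is left. It slides the yellow keeper plate (40 x 74 x 6 mm, 3 mm above the tin) 50 mm towards -x. Push it with the cradle at 0, whose stop takes the push.
- lever_tip (a point): Centre of the orange ball, 22 mm diameter, at the end of the lever, a 10 mm thick rod. The lever pivots about an axis along y at (25, 54, 160) mm of the stand when the cradle is at 0; the ball is 100 mm from that pivot, at (81, 54, 243) mm when the lever is at 0 and (-31, 54, 243) mm at 1.2. The cradle's side cheek beside it (y = 39 to 45 mm) is 210 mm high, the upright beyond it 155 mm.
- tin: Closed red and silver tin, 72 mm diameter, 112 mm high, about 0.6 kg, standing loose in the cradle with about 2 mm play. Origin at the centre of its underside, z towards its lid.
- seat (a point): Centre of the cradle's floor, 60 mm below the axis when upright, where the tin's underside rests; turns with the cradle.
- spray: Bystander: blue bottle with yellow cap, 60 mm diameter, 150 mm high, standing on the bench; origin at the centre of its underside.
- hammer: Bystander: hammer about 200 mm long lying on the bench; origin under its middle, handle to its -x.
- brush: Bystander: brush about 180 mm long lying on the bench; origin under its middle, handle to its -x.
Not all that is in view belongs to the job. Of the things that look like the tin, the middle-sized one is meant.

How it is judged:
On the way, in this order (a step that is already met when the one before it is completed fails the run):
1. the clamp lever is flipped over with the cradle still upright (value of joint lever above 1.05 rad and value of joint cradle below 0.2 rad), for 0.2 s.
2. the clamped tin is upside down (within 15 degrees) and stays so (angle between tin's own z axis and vertical above 2.88 rad and value of joint lever above 1 rad), for 1.7 s.
At the end, for the whole second after the job is handed in: The cradle is back within 0.14 rad (8 degrees) of its upright stop, the lever still clamped (above 1.0 rad), the tin upright within 0.17 rad, its underside within 12 mm of the cradle's seat, at rest (value of joint cradle below 0.14 rad and value of joint lever above 1 rad and angle between tin's own z axis and vertical below 0.17 rad and distance between tin and seat below 0.012 m and linear speed of tin below 0.02 m/s); the robot touches nothing.
It fails at once if the tin leaves the cradle (distance between tin and seat above 0.03 m).
It fails at once if the cradle spins (above 6 rad/s) (velocity of joint cradle above 6 rad/s or velocity of joint cradle below -6 rad/s).
It fails at once if the bottle is moved by more than 30 mm or tipped (distance of spray from where it was at the start of the episode above 0.03 m or angle between spray's own z axis and vertical above 0.5 rad).
It fails at once if the hammer is moved by more than 30 mm (distance of hammer from where it was at the start of the episode above 0.03 m).
It fails at once if the brush is moved by more than 30 mm (distance of brush from where it was at the start of the episode above 0.03 m).
It also fails if it takes over 62 s, if anything falls off the work surface, if the arm or the gripper's body presses on something with over 40 N, if the wrist force passes 120 N, or if a joint passes its speed limit or range.

### The arm

A 6-joint arm with a two-finger parallel gripper is mounted at the origin on the work surface. World frame = base frame: x ahead of the robot, y to its left, z up, the work surface at z = 0. Lengths are in m, angles in rad, forces in N, time in s.
With the tool pointing down it reaches from about 0.425 to 0.95 m from the base axis. Payload 3.5 kg.
Tool frame: the origin (TCP) lies midway between the tips of the shut fingers; the grasp point (between the pads) lies 19 mm behind it (robot.hold_point_z is the distance from the TCP to the grasp point, in m); z points along the fingers, y is the line along which they close (so a half turn about z gives the same grasp; the last joint's range is limited). The gripper opens to 85 mm and grips with 20 to 120 N. Pads are 22 mm wide; open, the fingers measure 114 mm over their backs; the gripper's body (76 mm by 85 mm) begins 54 mm behind the grasp point. The pads swing forward as they close: fully open they stand 13 mm farther back than shut.
Start: joints at [1.133, 0.286, 1.577, -0, 1.279, -0.15], TCP at [0.192, 0.647, 0.231] pointing down, gripper open.
Joint ranges: [-2.77, 2.77], [-0.9, 2.22], [0.21, 2.48], [-1.53, 4.67], [0.24, 2.81], [-2.84, 2.84]. Speed limits (rad/s): [2.79, 2.79, 3.14, 3.14, 3.14, 3.14].

### API

Orientations are given as a rotation vector (axis times angle).
In Python, from workcell import robot gives the robot as it stands.
- The arm moves only by the shell command python3 -m crank 'ROWS' [FORCE]. ROWS is text: rows parted by semicolons, each of 5 numbers parted by spaces: the finger opening in mm, from 0 to 85.4, then the shift along the tool's x, y, z scaled (see below), then the turn about the tool's z scaled (see below). A call has 1 to 12 rows; each row shifts and turns the commanded pose from where the row before left it, along the tool's axes as they then stand; what a row does not reach is not made up. The controller multiplies each number of a shift by 100 mm and each number of a turn by pi/4 rad. A row lasts 1/12 s, in which the tool goes at most 41.7 mm and 7.16 degrees, less where a joint would pass 70% of its speed; a pose out of reach is approached as far as the arm can. A call with a number of a shift or a turn outside -1 to 1 is refused whole. A call with a gripper value outside its range is refused whole. The fingers move at their own pace and stop on an object; FORCE is the grip in N (left out, the last holds). Time passes only in rows, so rows that do not move let the fingers close. It gives the time, the measured TCP pose, the force, the opening and the grip force at its end, in the units of the state.
- robot.state(): the state, without advancing time (a new reading comes with each control period).
- robot.read_camera(name): name is "side" or "top"; returns a dict with "image" (420x560x3 uint8, blue, green, red), "camera_matrix" (3x3 intrinsics, pixels), "origin" and "attitude" of the camera in the world. Camera axes: x right, y up, looking along -z (the intrinsics and any distortion apply to the point x, -y, -z); pixel columns grow to the right and rows downward; lengths in m; the calibration is good to about 2 mm. A picture is of the moment at which its call begins. There is no depth.
- robot.finish_job(): hands the job in; it is judged then, once.
The state is a dict: "time": time; "joints": joint angles; "dq": joint speeds; "joint_torque": joint torques, N m; "ee_pos": TCP position; "eef_rot": TCP orientation; "contact_force": force on the tool from outside, world axes, zero at the start; "moment": the same for the moment, N m; "gripper_width": opening from 0.0 (shut) to 1.0 (fully open); "grasp_force": force on a finger pad.
Only numpy, scipy, OpenCV 4.12 (cv2) and the standard library are available. Lean on these libraries where they do the work, as an engineer would, in place of code of your own. Each camera call takes 0.05 s, during which the arm holds its last target. There are 200 camera calls.

## Working session

There is one attempt and no reset: what is moved stays moved. The work goes in short steps, Python scripts to look and compute and a shell command to move; the robot and the scene stay as the last step left them, time stands still between calls to the robot, and variables do not carry over. Pictures are saved under pics/ and viewed, at most 12 in all, crops included, and the job is handed in when it is done.

```bash
mkdir -p pics; ls; python3 - <<'E'
from workcell import robot
import cv2
s=robot.state(); print({k:s[k] for k in('time','ee_pos','eef_rot','gripper_width')}, robot.hold_point_z)
for n in('side','top'):
    c=robot.read_camera(n); cv2.imwrite(f'pics/{n}0.png',c['image']); print(n,c['camera_matrix'],c['origin'],c['attitude'],[k for k in c])
E
```

```text
pics
{'time': 0.0, 'ee_pos': array([0.19127023, 0.64666156, 0.22994683]), 'eef_rot': array([-0.45031155, -3.10846987,  0.00346981]), 'gripper_width': 0.9989530709921562} 0.0187
side [[467.38058727   0.         279.81045688]
 [  0.         467.38058727 207.64729961]
 [  0.           0.           1.        ]] [0.41323953 1.01034616 0.85019516] [ 0.10218262 -1.40807471 -2.64660119] ['image', 'camera_matrix', 'origin', 'attitude']
top [[534.99457861   0.         283.21263611]
 [  0.         534.99457861 209.7308893 ]
 [  0.           0.           1.        ]] [3.73044629e-01 7.81595209e-04 1.24302154e+00] [ 0.15244917 -0.11960501 -1.58392187] ['image', 'camera_matrix', 'origin', 'attitude']
```

View pics/side0.png

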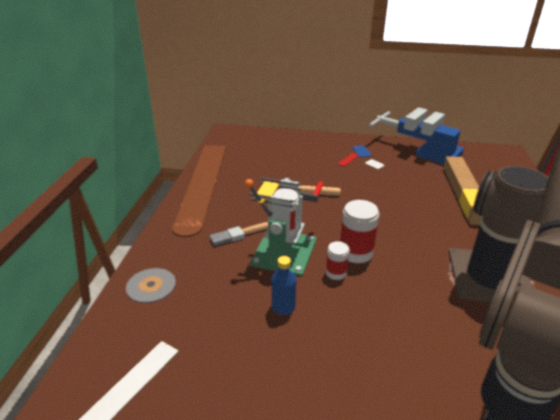

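View pics/top0.png

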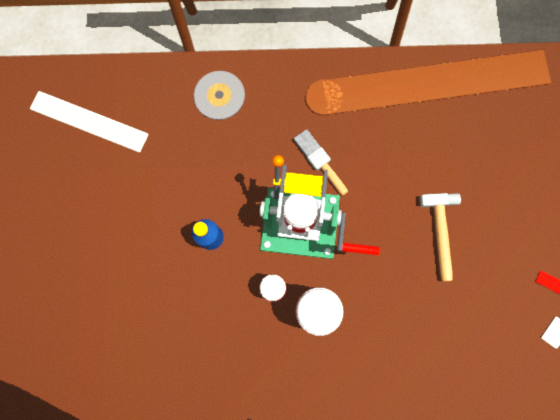

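The things that could be taken for the tin are the large one at side (359,230), the small one at side (337,260), and the middle-sized one in the cradle at side (285,205) / top (301,211). I choose the one in the cradle and will check it in a close crop.

```bash
python3 - <<'E'
import cv2
a=cv2.imread('pics/top0.png')[145:275,230:400]; b=cv2.imread('pics/side0.png')[165:285,210:370]
cv2.imwrite('pics/tc.png',cv2.resize(a,None,fx=4.6,fy=4.6,interpolation=cv2.INTER_CUBIC)[:600,:800])
cv2.imwrite('pics/sc.png',cv2.resize(b,None,fx=5,fy=5,interpolation=cv2.INTER_CUBIC))
E
```

```text
(no output)
```

View pics/tc.png

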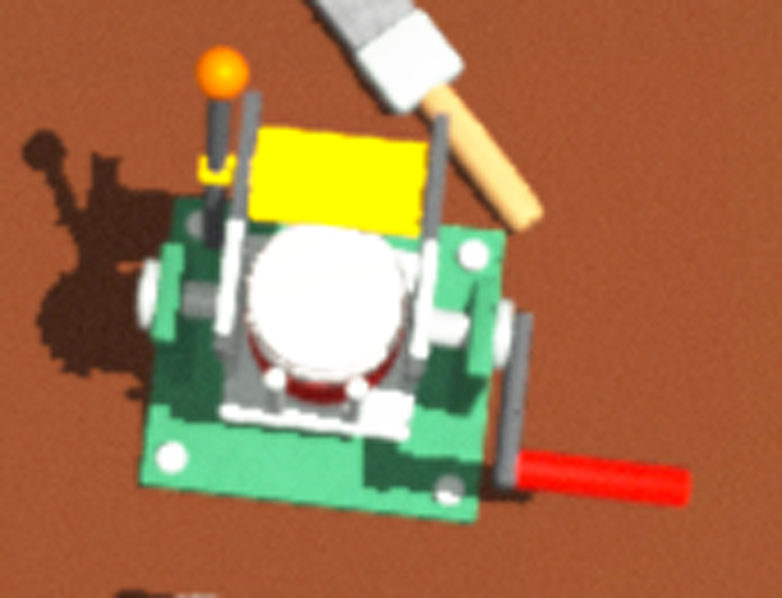

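View pics/sc.png

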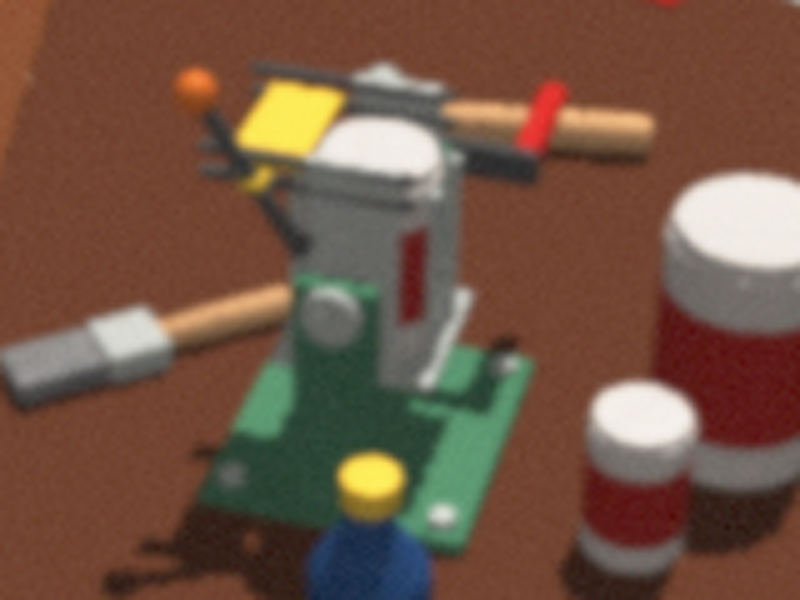

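The top crop shows the tin in the cradle, middle-sized between the other two. It also gives the ball at full-image (278,161), the keeper open, and the handle from (343,247) to (380,251). The side crop confirms the ball at (249,183) and the bottle just in front of the +y side of the stand.

```bash
cat > h.py <<'E'
import numpy as np
from scipy.spatial.transform import Rotation as R
from scipy.optimize import least_squares
from workcell import robot
def proj(c,P):
    p=(np.atleast_2d(P)-c['origin'])@R.from_rotvec(c['attitude']).as_matrix()
    p=p*[1,-1,-1]; q=p@np.array(c['camera_matrix']).T; return q[:,:2]/q[:,2:]
def world(p,S):
    x,y,a=p; S=np.atleast_2d(S); return S@R.from_euler('z',a).as_matrix().T+[x,y,0]
def on_plane(c,uv,z):
    d=np.linalg.inv(c['camera_matrix'])@[*uv,1]; d=R.from_rotvec(c['attitude']).as_matrix()@(d*[1,-1,-1]); o=np.array(c['origin'])
    return o+d*(z-o[2])/d[2]
E
python3 - <<'E'
from h import *
t=robot.read_camera('top'); s=robot.read_camera('side')
T=np.array([[178,197],[505,230],[475,521],[142,486],[222,73],[690,487],[519,468]])/4.6+[229.9-.0,144.9]
TS=np.array([[75,85,10],[75,-85,10],[-75,-85,10],[-75,85,10],[81,54,243],[-60,-170,140],[-60,-94,140]])/1e3
S=np.array([[200,503],[465,552],[533,360],[197,89]])/5+[209.9,164.9]
SS=np.array([[75,85,10],[-75,85,10],[-75,-85,10],[81,54,243]])/1e3
f=lambda p:np.r_[(proj(t,world(p,TS))-T).ravel(),(proj(s,world(p,SS))-S).ravel()]
r=least_squares(f,[.4,0,0]); p=r.x; print(p, np.degrees(p[2])); print(np.round(r.fun.reshape(-1,2),1))
np.save('p.npy',p)
for n,q in dict(ball=[81,54,243],ball1=[-31,54,243],levpiv=[25,54,160],h0=[-60,-130,140],h1=[60,-130,140],ht=[0,-130,200]).items(): print(n,np.round(world(p,np.array(q)/1e3),3))
print('spray',on_plane(t,(201,229),.15))
print('joints',robot.state()['joints'],R.from_rotvec(robot.state()['eef_rot']).as_matrix().round(2))
E
```

```text
[ 0.55698997 -0.01407963 -0.12591738] -7.214534643168319
[[-1.  -0.1]
 [-0.1  0.2]
 [ 0.4  0.6]
 [-0.6  0.2]
 [-0.4 -0.1]
 [-0.   0.1]
 [ 0.3  0.2]
 [-0.4 -2.3]
 [-0.1 -1.5]
 [ 0.2 -0.5]
 [-0.7  1.4]]
ball [[0.644 0.029 0.243]]
ball1 [[0.533 0.043 0.243]]
levpiv [[0.589 0.036 0.16 ]]
h0 [[ 0.481 -0.136  0.14 ]]
h1 [[ 0.6   -0.151  0.14 ]]
ht [[ 0.541 -0.143  0.2  ]]
spray [0.52691943 0.19285421 0.15      ]
joints [ 1.13302818e+00  2.86891780e-01  1.57764420e+00 -9.62769738e-07
  1.27861654e+00 -1.49993601e-01] [[-0.96  0.28 -0.  ]
 [ 0.28  0.96 -0.  ]
 [ 0.   -0.   -1.  ]]
```

```bash
cat > st.py <<'E'
from h import *
import sys
p=np.load('p.npy'); s=robot.state(); M=R.from_rotvec(s['eef_rot']).as_matrix()
e=np.array(s['ee_pos']); L=R.from_euler('z',p[2]).as_matrix().T
print('t',s['time'],'tcp in stand mm',(L@(e-[p[0],p[1],0])*1e3).round(1),'yaw err of tool y',np.degrees(np.arctan2(M[1,1],M[0,1])-p[2]).round(2),'F stand',(L@s['contact_force']).round(1),'w',round(s['gripper_width']*85.4,1),'g',s['grasp_force'],'j',np.round(s['joints'],2))
if len(sys.argv)>1:
    g=np.array(list(map(float,sys.argv[1:4])))/1e3; print('to go, tool axes /100mm', (M.T@(world(p,g)[0]-e)*10).round(3))
E
python3 -m crank '0 0 0 -0.1 0.159;0 0 0 -0.1 0.159;0 0 0 -0.1 0.159;0 0 0 -0.1 0.159;0 0 0 -0.1 0.159;0 0 0 -0.1 0.159;0 0 0 -0.1 0.159;0 0 0 -0.1 0.159;0 0 0 0 0.159;0 0 0 0 0.159;0 0 0 0 0.159;0 0 0 0 0.044' 30; python3 st.py 125 54 310
```

```text
time: 1.2
ee_pos: [0.1915, 0.6471, 0.311]
eef_rot: [2.361, 2.072, -0.001]
contact_force: [0.4, -0.0, -0.0]
gripper_width: -0.0
grasp_force: 0.0
t 1.2 tcp in stand mm [-445.7  610.1  311. ] yaw err of tool y -0.23 F stand [ 0.4  0.  -0. ] w -0.0 g 0.0 j [1.13 0.24 1.49 0.   1.41 1.26]
to go, tool axes /100mm [-5.537  5.729  0.012]
```

```bash
python3 -m crank '0 -0.277 0.286 0 0;0 -0.277 0.286 0 0;0 -0.277 0.286 0 0;0 -0.277 0.286 0 0;0 -0.277 0.286 0 0;0 -0.277 0.286 0 0;0 -0.277 0.286 0 0;0 -0.277 0.286 0 0;0 -0.277 0.286 0 0;0 -0.277 0.286 0 0;0 -0.277 0.286 0 0' >/dev/null;python3 -m crank '0 -0.277 0.286 0 0;0 -0.277 0.286 0 0;0 -0.277 0.286 0 0;0 -0.277 0.286 0 0;0 -0.277 0.286 0 0;0 -0.277 0.286 0 0;0 -0.277 0.286 0 0;0 -0.277 0.286 0 0;0 -0.277 0.286 0 0;0 0 0 0 0;0 0 0 0 0' >/dev/null; python3 st.py 125 54 225
```

```text
t 3.0333 tcp in stand mm [127.6  54.6 309.8] yaw err of tool y -0.15 F stand [-0.2 -0.3  0. ] w 0.0 g 0.0 j [-0.11  0.28  1.45  0.    1.42  0.02]
to go, tool axes /100mm [-0.006 -0.024  0.848]
```

```bash
python3 -m crank '0 0 0 0.28 0;0 0 0 0.28 0;0 0 0 0.28 0;0 0 0 0 0;0 0 -0.1 0 0;0 0 -0.1 0 0;0 0 -0.1 0 0;0 0 -0.1 0 0;0 0 -0.1 0 0;0 0 -0.1 0 0' >/dev/null; python3 st.py; python3 -m crank '0 0 -0.1 0 0;0 0 -0.1 0 0;0 0 -0.1 0 0;0 0 -0.1 0 0;0 0 0 0 0' >/dev/null; python3 st.py -4 54 225; python3 - <<'E'
from h import *; import cv2
a=robot.read_camera('side')['image'][130:280,200:400]
cv2.imwrite('pics/s1.png',cv2.resize(a,None,fx=4,fy=4,interpolation=cv2.INTER_CUBIC))
E
```

```text
t 3.8667 tcp in stand mm [ 67.3  57.6 230.7] yaw err of tool y 0.11 F stand [1.9 0.9 1.1] w 0.1 g 0.8153572306036949 j [-0.11  0.19  1.69  0.    1.25  0.02]
t 4.2833 tcp in stand mm [ 24.5  56.8 226.7] yaw err of tool y 0.07 F stand [ 1.2  1.1 -0. ] w 0.1 g 0.0 j [-0.11  0.11  1.79 -0.    1.24  0.02]
to go, tool axes /100mm [-0.027 -0.285  0.018]
```

View pics/s1.png

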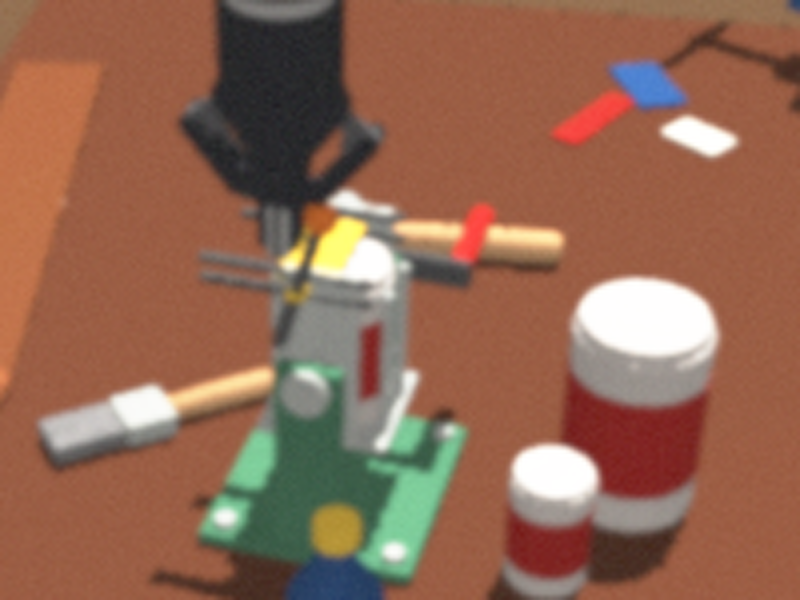

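The lever is part way over, with the ball at crop (320,217), the keeper half over the tin, and the finger behind the ball. I'll keep pushing gently to the stop.

```bash
python3 -m crank '0 0 -0.05 0 0;0 0 -0.05 0 0;0 0 -0.05 0 0;0 0 -0.05 0 0;0 0 0 0 0' >/dev/null; python3 st.py; python3 -m crank '0 0 -0.04 0 0;0 0 -0.03 0 0;0 0 0 0 0' >/dev/null; python3 st.py;  python3 - <<'E'
from h import *; import cv2
c=robot.read_camera('side'); hs=cv2.cvtColor(c['image'],cv2.COLOR_BGR2HSV)
m=cv2.inRange(hs,(5,190,120),(16,255,255)); m[:, :230]=0; m[:,320:]=0; m[230:]=0
ys,xs=np.nonzero(m); print(len(xs), xs.mean() if len(xs) else 0, ys.mean() if len(ys) else 0)
p=np.load('p.npy')
for a in(.6,.8,1,1.05,1.1,1.15,1.2):
    b=.6-a; print(a,proj(c,world(p,[.025+.1*np.sin(b),.054,.16+.1*np.cos(b)])).round(1))
cv2.imwrite('pics/s2.png',cv2.resize(c['image'][130:280,200:400],None,fx=4,fy=4,interpolation=cv2.INTER_CUBIC))
E
```

```text
t 4.75 tcp in stand mm [  6.   56.5 227.2] yaw err of tool y 0.05 F stand [ 0.6 -0.3 -1.1] w -0.4 g 0.004177632654318586 j [-0.11  0.06  1.84 -0.    1.24  0.02]
t 5.0 tcp in stand mm [ -0.8  56.5 227.2] yaw err of tool y 0.05 F stand [-0.6 -0.1 -0.5] w -0.2 g 0.0896935723721981 j [-0.11  0.05  1.85 -0.    1.24  0.02]
18 289.05555555555554 189.72222222222223
0.6 [[269.9 181.6]]
0.8 [[277.6 183.5]]
1 [[285.1 186.7]]
1.05 [[286.8 187.7]]
1.1 [[288.6 188.8]]
1.15 [[290.3 189.9]]
1.2 [[291.9 191.1]]
```

View pics/s2.png

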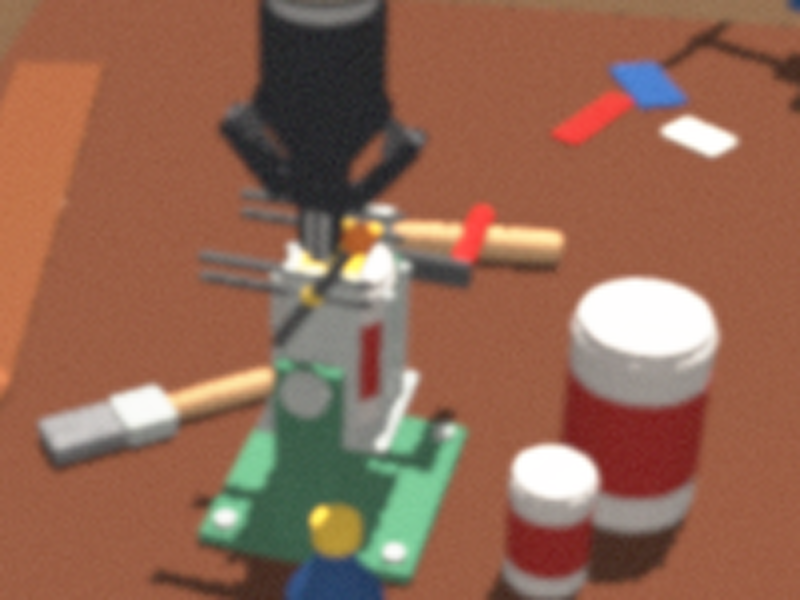

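The ball is at (289.5,189), so the lever is at about 1.12. I'll push a few more mm until the stop is felt.

```bash
python3 -m crank '0 0 -0.03 0 0;0 0 -0.02 0 0;0 0 0 0 0' >/dev/null; python3 st.py; python3 -m crank '0 0 -0.02 0 0;0 0 -0.02 0 0;0 0 0 0 0' >/dev/null; python3 st.py
```

```text
t 5.3 tcp in stand mm [ -5.1  56.5 227.3] yaw err of tool y 0.04 F stand [ 3.1  0.1 -1.6] w 0.2 g 0.9784923121333122 j [-0.1   0.04  1.87 -0.    1.24  0.02]
t 5.55 tcp in stand mm [ -5.6  56.4 227.5] yaw err of tool y 0.01 F stand [13.6  1.5 -7.4] w 0.2 g 6.493543088436127 j [-0.11  0.03  1.87  0.    1.23  0.02]
```

```bash
python3 -m crank '0 0 0.2 0 0;0 0 0 -0.3 0;0 0 0 -0.3 0;0 0 0 -0.3 0;45 0 0 0 0' >/dev/null; python3 st.py -60 -135 320; python3 - <<'E'
from h import *
t=robot.read_camera('top'); s=robot.read_camera('side'); p=np.load('p.npy'); q=[0,0,0]
L=R.from_euler('z',p[2]).as_matrix().T
r=least_squares(lambda v:np.r_[(proj(t,v)-[320,312]).ravel(),(proj(s,v)-[361,211]).ravel()],[.35,-.1,.15])
print(r.x,r.fun.round(1),'stand',L@(r.x-[p[0],p[1],0]))
a=[on_plane(t,(u,312),r.x[2]) for u in(297,343)]; print('dia',np.linalg.norm(a[0]-a[1]))
hs=cv2=None
E
```

```text
t 5.9667 tcp in stand mm [ 13.1  56.7 325.4] yaw err of tool y 0.05 F stand [ 0.7 -0.3  0.3] w 10.3 g 0.0 j [-0.11  0.01  1.72  0.    1.4   0.02]
to go, tool axes /100mm [-1.916 -0.734  0.046]
[ 0.35478357 -0.0487665   0.14129031] [ 0.  -0.2  0.2  0. ] stand [-0.19624936 -0.05980632  0.14129031]
dia 0.09282351538845578
```

```bash
python3 -m crank '45 -0.32 -0.122 0 0;45 -0.32 -0.122 0 0;45 -0.32 -0.122 0 0;45 -0.32 -0.122 0 0;45 -0.32 -0.122 0 0;45 -0.32 -0.122 0 0;45 0 0 0.4 0;45 0 0 0.4 0;45 0 0 0.4 0;45 0 0 0 0' >/dev/null; python3 st.py -60 -135 118;  python3 - <<'E'
from h import *; import cv2
c=robot.read_camera('top')
cv2.imwrite('pics/t3.png',cv2.resize(c['image'][140:290,230:410],None,fx=4,fy=4,interpolation=cv2.INTER_CUBIC))
E
```

```text
t 6.9 tcp in stand mm [ -69.6 -133.3  186.1] yaw err of tool y -0.01 F stand [-0.5  0.4 -1.7] w 44.9 g 0.0 j [-0.49 -0.07  2.05  0.    1.18 -0.36]
to go, tool axes /100mm [-0.023  0.109  0.679]
```

View pics/t3.png

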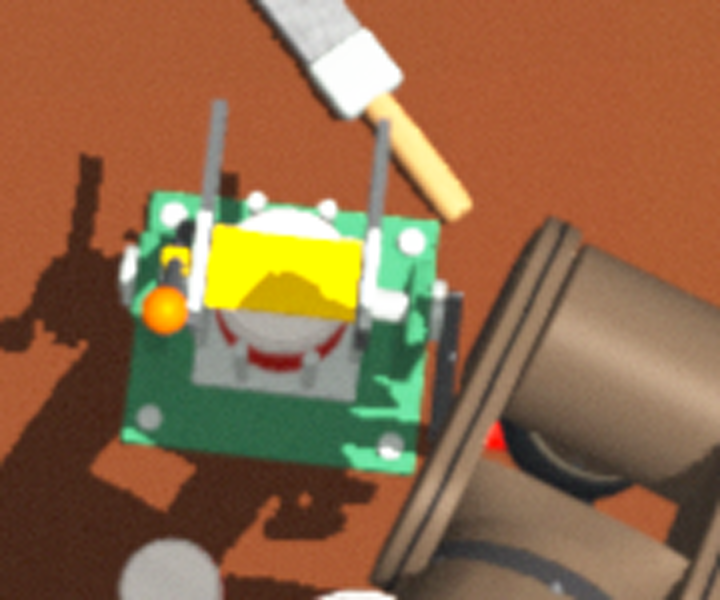

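The keeper now covers the tin and the ball is over at crop (165,310). I'll lower onto the handle.

```bash
python3 -m crank '45 -0.02 0.1 0 0;45 0 0 0 0;45 0 0 0.25 0;45 0 0 0.25 0;45 0 0 0.18 0;45 0 0 0 0' >/dev/null; python3 st.py -60 -135 118; python3 -m crank '0 0 0 0 0;0 0 0 0 0;0 0 0 0 0;0 0 0 0 0;0 0 0 0 0' 30 >/dev/null; python3 st.py
```

```text
t 7.45 tcp in stand mm [ -52.6 -137.1  128.3] yaw err of tool y 0.07 F stand [-0.8 -0.7 -0.2] w 44.5 g 0.0 j [-0.49  0.03  2.07 -0.    1.05 -0.36]
to go, tool axes /100mm [ 0.021 -0.074  0.103]
t 7.8667 tcp in stand mm [ -59.4 -137.7  131.8] yaw err of tool y 0.22 F stand [-26.8  -1.3  17. ] w 16.8 g 29.88096982240677 j [-0.49  0.02  2.07 -0.01  1.07 -0.36]
```

```bash
python3 -m crank '30 0 0 0 0;30 0 -0.07 0.1 0;30 0 0 0 0;30 0 0 0 0' 60 >/dev/null; python3 st.py -60 -137 119
```

```text
t 8.2 tcp in stand mm [ -58.4 -137.8  120.5] yaw err of tool y 0.04 F stand [-0.8  1.3  0.9] w 29.8 g 0.0 j [-0.49  0.03  2.09  0.    1.03 -0.37]
to go, tool axes /100mm [ 0.008 -0.016  0.015]
```

```bash
python3 -m crank '0 0 0 0 0;0 0 0 0 0;0 0 0 0 0;0 0 0 0 0' 60 >/dev/null; python3 st.py; python3 -m crank '0 0 0.003 -0.063 0;0 0 0.01 -0.062 0;0 0 0.016 -0.061 0;0 0 0.023 -0.059 0;0 0 0.029 -0.056 0;0 0 0 0 0' >/dev/null; python3 st.py -52 -138 146.5
```

```text
t 8.5333 tcp in stand mm [ -59.5 -137.8  120.7] yaw err of tool y 0.07 F stand [-5.5  0.1  6. ] w 16.4 g 58.304682970047 j [-0.49  0.03  2.09 -0.    1.03 -0.37]
t 9.0333 tcp in stand mm [ -55.2 -137.8  146.9] yaw err of tool y 0.11 F stand [-7.4 -4.5 -6. ] w 15.9 g 59.343223571777344 j [-0.49  0.01  2.05 -0.01  1.09 -0.36]
to go, tool axes /100mm [-0.002  0.032  0.003]
```

```bash
python3 -m crank '0 0 0.034 -0.053 0;0 0 0.04 -0.049 0;0 0 0.044 -0.044 0;0 0 0.049 -0.04 0;0 0 0.053 -0.034 0;0 0 0 0 0' >/dev/null; python3 st.py -30 -138 173; python3 -m crank '0 0 0.056 -0.029 0;0 0 0.059 -0.023 0;0 0 0.061 -0.016 0;0 0 0.062 -0.01 0;0 0 0.063 -0.003 0;0 0 0 0 0' >/dev/null; python3 st.py 0 -138 181
```

```text
t 9.5333 tcp in stand mm [ -42.  -137.8  169.6] yaw err of tool y 0.24 F stand [-36.7  -4.8  14.4] w 16.2 g 58.700178265571594 j [-0.47  0.03  1.99 -0.02  1.17 -0.35]
to go, tool axes /100mm [-0.002  0.118 -0.039]
t 10.0333 tcp in stand mm [   0.7 -138.3  185.3] yaw err of tool y 0.06 F stand [-12.3   0.5  17.5] w 16.1 g 64.28744316101074 j [-0.45  0.08  1.9  -0.    1.16 -0.33]
to go, tool axes /100mm [ 0.003 -0.007  0.043]
```

```bash
python3 -m crank '0 0 0.063 0.01 0;0 0 0.062 0.015 0;0 0 0.061 0.02 0;0 0 0.059 0.025 0;0 0 0.056 0.032 0;0 0 0 0 0' >/dev/null; python3 st.py 30 -138 173; python3 -m crank '0 0 0.053 0.036 0;0 0 0.049 0.04 0;0 0 0.044 0.044 0;0 0 0.04 0.049 0;0 0 0.034 0.053 0;0 0 0 0 0' >/dev/null; python3 st.py 52 -138 151
```

```text
t 10.5333 tcp in stand mm [  31.4 -138.5  172. ] yaw err of tool y 0.04 F stand [-5.2 -2.5  5.1] w 15.6 g 71.22985124588013 j [-0.44  0.16  1.84 -0.    1.14 -0.31]
to go, tool axes /100mm [ 0.005 -0.014 -0.01 ]
t 11.0333 tcp in stand mm [  51.5 -138.6  148.1] yaw err of tool y 0.06 F stand [-7.2 -4.   2.7] w 15.9 g 78.25481414794922 j [-0.43  0.23  1.8  -0.    1.11 -0.3 ]
to go, tool axes /100mm [ 0.006  0.005 -0.029]
```

```bash
python3 -m crank '0 0 0.029 0.056 0;0 0 0.023 0.059 0;0 0 0.016 0.061 0;0 0 0.01 0.062 0;0 0 0.003 0.03 0;0 0 0 0 0' >/dev/null; python3 st.py 60 -138 120.7;  python3 - <<'E'
from h import *; import cv2
c=robot.read_camera('side')
cv2.imwrite('pics/s4.png',cv2.resize(c['image'][130:280,200:400],None,fx=4,fy=4,interpolation=cv2.INTER_CUBIC))
E
```

```text
t 11.5333 tcp in stand mm [  59.8 -138.6  121.6] yaw err of tool y 0.05 F stand [-7.3 -3.4  3.7] w 15.9 g 85.66020727157593 j [-0.42  0.28  1.8  -0.    1.07 -0.3 ]
to go, tool axes /100mm [0.006 0.002 0.009]
```

View pics/s4.png

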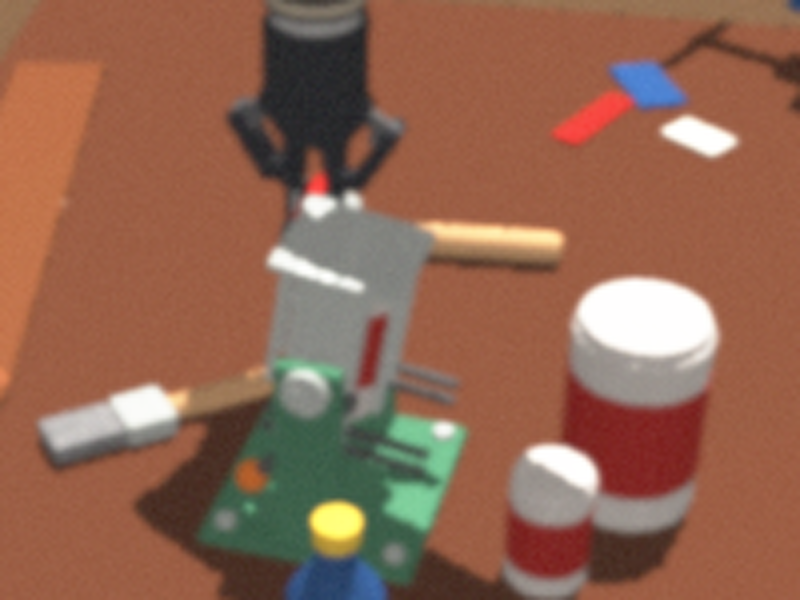

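The cradle is inverted: floor on top, ball down at crop (250,475), tin held. I'll press lightly to the stop and hold for over 2 s.

```bash
python3 -m crank '0 0 0 0.03 0;0 0 0 0.02 0;0 0 0 0 0' >/dev/null; python3 st.py; for i in 1 2; do python3 -m crank '0 0 0 0 0;0 0 0 0 0;0 0 0 0 0;0 0 0 0 0;0 0 0 0 0;0 0 0 0 0;0 0 0 0 0;0 0 0 0 0;0 0 0 0 0;0 0 0 0 0;0 0 0 0 0;0 0 0 0 0'>/dev/null; done;  python3 -m crank '0 0 0 0 0;0 0 0 0 0;0 0 0 0 0;0 0 0 0 0;0 0 0 0 0;0 0 0 0 0'>/dev/null; python3 st.py
python3 - <<'E'
from h import *
c=robot.read_camera('side');p=np.load('p.npy')
for a in (2.8,2.9,3,3.1,3.14):
    v=R.from_euler('y',a).apply([-.031,.054,.103])+[0,0,.14]; print(a,proj(c,world(p,v)).round(1))
E
```

```text
t 11.8333 tcp in stand mm [  60.  -138.6  119.4] yaw err of tool y 0.07 F stand [-10.9  -2.4  13.6] w 15.5 g 86.31838917732239 j [-0.42  0.28  1.8  -0.    1.07 -0.29]
t 14.3333 tcp in stand mm [  60.  -138.6  119.4] yaw err of tool y 0.07 F stand [-9.6 -3.1 12.5] w 16.1 g 86.29289031028748 j [-0.42  0.28  1.8  -0.    1.07 -0.29]
2.8 [[256.7 244.7]]
2.9 [[259.9 247. ]]
3 [[263.2 249. ]]
3.1 [[266.7 250.8]]
3.14 [[268.1 251.5]]
```

```bash
python3 - <<'E'
from h import *; import cv2
c=robot.read_camera('side');hs=cv2.cvtColor(c['image'],cv2.COLOR_BGR2HSV)
m=cv2.inRange(hs,(4,120,90),(18,255,255))
m[:240]=0;m[262:]=0;m[:,:254]=0;m[:,278:]=0
ys,xs=np.nonzero(m); print(len(xs),xs.mean(),ys.mean())
cv2.imwrite('pics/s5.png',cv2.resize(c['image'][140:270,225:355],None,fx=4.6,fy=4.6,interpolation=cv2.INTER_CUBIC))
E
```

```text
48 263.375 249.58333333333334
```

View pics/s5.png

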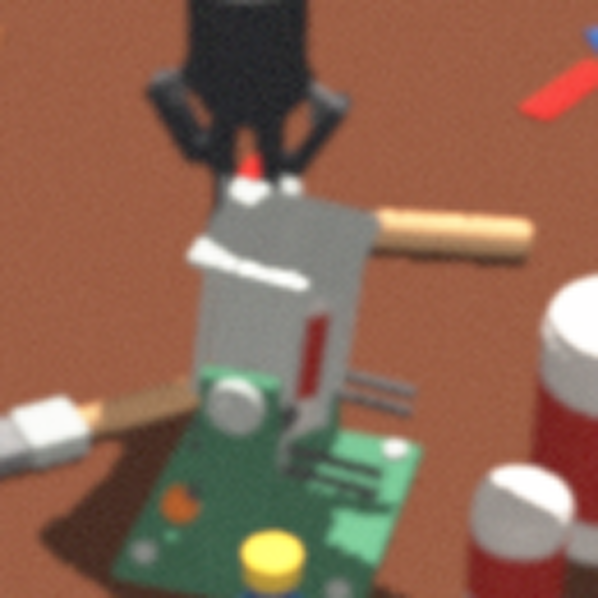

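The ball is at (263.5,249.5), i.e. about 3.0 rad, which is short of 3.14. I'll press further for margin.

```bash
python3 -m crank '0 0 0 0.03 0;0 0 0 0.03 0;0 0 0 0 0;0 0 0 0 0' >/dev/null; python3 st.py; python3 -m crank '0 0 -0.02 0.03 0;0 0 -0.02 0.03 0;0 0 0 0 0;0 0 0 0 0' >/dev/null; python3 st.py
python3 - <<'E'
from h import *; import cv2
c=robot.read_camera('side');hs=cv2.cvtColor(c['image'],cv2.COLOR_BGR2HSV)
m=cv2.inRange(hs,(4,120,90),(18,255,255))
m[:240]=0;m[262:]=0;m[:,:254]=0;m[:,278:]=0
ys,xs=np.nonzero(m); print(len(xs),xs.mean(),ys.mean())
E
```

```text
t 14.7667 tcp in stand mm [  60.3 -138.7  112.7] yaw err of tool y 0.07 F stand [-8.7 -3.4 10.6] w 16.0 g 88.08725953102112 j [-0.42  0.29  1.8  -0.    1.05 -0.3 ]
t 15.1 tcp in stand mm [  60.6 -138.7  112.1] yaw err of tool y 0.05 F stand [-7.3 -0.2 22.4] w 16.0 g 89.15532231330872 j [-0.42  0.29  1.81 -0.    1.04 -0.3 ]
33 266.1212121212121 251.0
```

```bash
for i in 1 2; do python3 -m crank '0 0 0 0 0;0 0 0 0 0;0 0 0 0 0;0 0 0 0 0;0 0 0 0 0;0 0 0 0 0;0 0 0 0 0;0 0 0 0 0;0 0 0 0 0;0 0 0 0 0;0 0 0 0 0;0 0 0 0 0'>/dev/null; done; python3 st.py; python3 -m crank '0 0 0 -0.04 0;0 0 -0.003 -0.063 0;0 0 -0.01 -0.062 0;0 0 -0.016 -0.061 0;0 0 -0.023 -0.059 0;0 0 -0.029 -0.056 0;0 0 0 0 0' >/dev/null; python3 st.py 52 -138 145; python3 -m crank '0 0 -0.034 -0.053 0;0 0 -0.04 -0.049 0;0 0 -0.044 -0.044 0;0 0 -0.049 -0.04 0;0 0 -0.053 -0.034 0;0 0 0 0 0' >/dev/null; python3 st.py 30 -138 172
```

```text
t 17.15 tcp in stand mm [  60.6 -138.7  112.1] yaw err of tool y 0.05 F stand [-7.  -0.3 21.8] w 16.0 g 89.14851307868958 j [-0.42  0.29  1.81 -0.    1.04 -0.3 ]
t 17.7333 tcp in stand mm [  55.  -138.6  141.2] yaw err of tool y -0.05 F stand [12.  -2.3 -2.7] w 15.7 g 80.33960580825806 j [-0.43  0.23  1.81  0.    1.08 -0.3 ]
to go, tool axes /100mm [ 0.006 -0.029 -0.039]
t 18.2333 tcp in stand mm [  37.1 -138.6  167. ] yaw err of tool y -0.07 F stand [14.   0.1  3.6] w 15.9 g 73.81442070007324 j [-0.44  0.16  1.85  0.01  1.1  -0.31]
to go, tool axes /100mm [ 0.006 -0.069 -0.052]
```

```bash
python3 -m crank '0 0 -0.056 -0.029 0;0 0 -0.059 -0.023 0;0 0 -0.061 -0.016 0;0 0 -0.062 -0.01 0;0 0 -0.063 -0.003 0;0 0 0 0 0' >/dev/null; python3 st.py 0 -138 180;  python3 -m crank '0 0 -0.063 0.003 0;0 0 -0.062 0.01 0;0 0 -0.061 0.016 0;0 0 -0.059 0.023 0;0 0 -0.056 0.029 0;0 0 0 0 0' >/dev/null; python3 st.py -30 -138 172
```

```text
t 18.7333 tcp in stand mm [  11.7 -138.5  181.9] yaw err of tool y -0.08 F stand [16.3  6.  19.8] w 16.0 g 68.5430645942688 j [-0.45  0.08  1.91  0.01  1.11 -0.33]
to go, tool axes /100mm [ 0.005 -0.117  0.014]
t 19.2333 tcp in stand mm [ -23.6 -138.3  174.3] yaw err of tool y -0.02 F stand [-3.3  6.9 35.5] w 15.9 g 75.89231014251709 j [-0.47  0.02  1.98  0.01  1.11 -0.35]
to go, tool axes /100mm [ 0.003 -0.064  0.022]
```

```bash
python3 -m crank '0 0 -0.06 0.028 0;0 0 -0.056 0.032 0;0 0 -0.05 0.04 0;0 0 -0.044 0.044 0;0 0 -0.04 0.049 0;0 0 0 0 0' >/dev/null; python3 st.py -52 -138 150;  python3 -m crank '0 0 -0.03 0.055 0;0 0 -0.023 0.056 0;0 0 -0.02 0.059 0;0 0 -0.01 0.061 0;0 0 0 0.062 0;0 0 0 0 0' >/dev/null; python3 st.py -60 -138 120
```

```text
t 19.7333 tcp in stand mm [ -50.2 -138.1  146. ] yaw err of tool y -0.11 F stand [12.9  2.4  2.8] w 16.0 g 82.49545454978943 j [-0.49 -0.    2.06  0.01  1.06 -0.37]
to go, tool axes /100mm [ 0.    -0.017 -0.041]
t 20.2333 tcp in stand mm [ -58.7 -137.9  115.3] yaw err of tool y -0.11 F stand [13.3  2.6 -1.5] w 16.0 g 103.5314404964447 j [-0.5   0.02  2.1   0.01  1.   -0.37]
to go, tool axes /100mm [-0.001 -0.012 -0.047]
```

```bash
python3 -m crank '0 0 0 0.03 0;0 0 0 0.03 0;0 0 0 0 0;0 0 0 0 0' >/dev/null; python3 st.py; python3 -m crank '0 0 0.01 0.03 0;0 0 0.01 0.03 0;0 0 0 0 0;0 0 0 0 0' >/dev/null; python3 st.py
```

```text
t 20.5667 tcp in stand mm [ -58.9 -137.8  109.8] yaw err of tool y -0.1 F stand [12.1  4.4  1.9] w 16.4 g 105.36063194274902 j [-0.5   0.03  2.1   0.01  0.99 -0.37]
t 20.9 tcp in stand mm [ -58.8 -138.1  102.3] yaw err of tool y -0.06 F stand [10.3 -0.  -0.9] w 13.1 g 46.76730718463659 j [-0.49  0.05  2.1   0.    0.98 -0.37]
```

```bash
python3 - <<'E'
from h import *; import cv2
c=robot.read_camera('side');p=np.load('p.npy')
hs=cv2.cvtColor(c['image'],cv2.COLOR_BGR2HSV)
m=cv2.inRange(hs,(4,150,110),(17,255,255)); m[:165]=0;m[210:]=0;m[:,:255]=0;m[:,:255]=0;m[:,310:]=0
ys,xs=np.nonzero(m); print(len(xs),xs.mean(),ys.mean())
for a in (0,.1,.2,.3,.4):
    v=R.from_euler('y',a).apply([-.031,.054,.103])+[0,0,.14]; print(a,proj(c,world(p,v)).round(1))
cv2.imwrite('pics/s6.png',cv2.resize(c['image'][130:280,200:400],None,fx=4,fy=4,interpolation=cv2.INTER_CUBIC))
E
```

```text
53 287.9622641509434 189.11320754716982
0 [[291.7 190.9]]
0.1 [[287.6 189.4]]
0.2 [[283.5 188.2]]
0.3 [[279.3 187.4]]
0.4 [[275.1 186.9]]
```

View pics/s6.png

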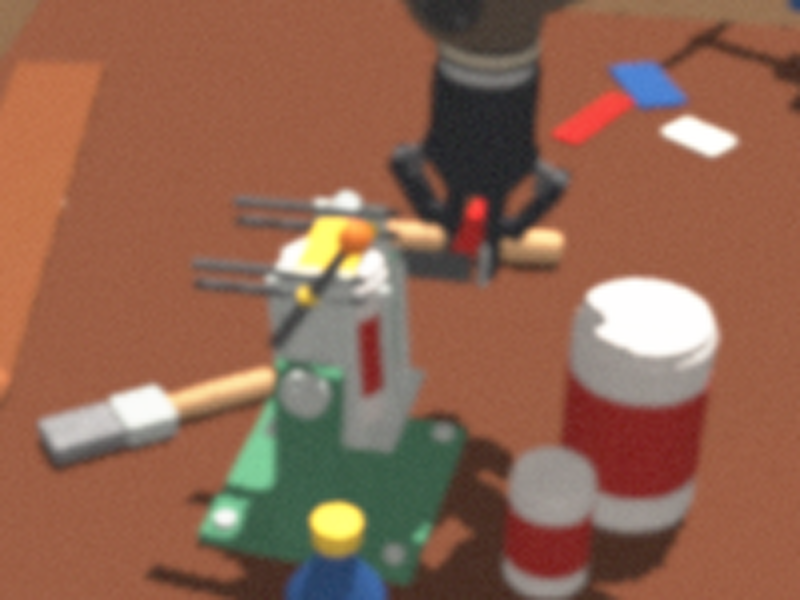

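The cradle is nearly back, with the ball at (289,189), i.e. about 0.07–0.1 rad left. The bar has slid up in the fingers. I'll release, rise, shut the fingers and push the bar down from above onto the stop.

```bash
python3 -m crank '45 0 0 0 0;45 0 0 0 0;45 0 0 0 0;45 0 0 0 0;45 0 0 -0.3 0;45 0 0 -0.3 0;45 0 0 -0.3 0;45 0 0 0 0;0 0 0 0 0;0 0 0 0 0;0 0 0 0 0;0 0 0 0 0' 30 >/dev/null; python3 st.py -60 -138 160
```

```text
t 21.95 tcp in stand mm [ -65.5 -137.2  186.9] yaw err of tool y 0.04 F stand [0.1 0.4 0.5] w 0.4 g 0.0 j [-0.5  -0.07  2.05  0.    1.17 -0.37]
to go, tool axes /100mm [-0.009  0.056  0.269]
```

```bash
python3 -m crank '0 -0.01 0.04 0.1 0;0 0 0 0.1 0;0 0 0 0.06 0;0 0 0 0 0' >/dev/null; python3 st.py;  python3 -m crank '0 0 0 0.04 0;0 0 0 0.04 0;0 0 0 0.03 0;0 0 0 0 0' >/dev/null; python3 st.py
```

```text
t 22.2833 tcp in stand mm [ -62.1 -137.9  159.7] yaw err of tool y 0.04 F stand [-0.7 -0.5 -0.2] w -0.2 g 0.0 j [-0.49 -0.03  2.06 -0.    1.11 -0.37]
t 22.6167 tcp in stand mm [ -60.6 -138.6  151.6] yaw err of tool y 0.04 F stand [0.1 0.6 0.2] w -0.3 g 0.0 j [-0.49 -0.02  2.07 -0.    1.09 -0.37]
```

```bash
python3 -m crank '0 0 0 0.03 0;0 0 0 0.02 0;0 0 0 0 0' >/dev/null; python3 st.py;  python3 -m crank '0 0 0 0.03 0;0 0 0 0 0' >/dev/null; python3 st.py
```

```text
t 22.8667 tcp in stand mm [ -60.5 -138.7  148.8] yaw err of tool y 0.06 F stand [-6.2  1.5 10.9] w -0.1 g 5.545107610523701 j [-0.49 -0.01  2.07 -0.    1.09 -0.37]
t 23.0333 tcp in stand mm [ -60.3 -138.7  148.6] yaw err of tool y 0.08 F stand [-12.6   3.6  24. ] w 0.0 g 11.93086490035057 j [-0.49 -0.01  2.07 -0.    1.09 -0.37]
```

The bar is on the stop. I'll retreat and check the lever once more.

```bash
python3 -m crank '0 0 0 -0.1 0;0 0 0 -0.3 0;0 0 0 -0.3 0;0 0 0 -0.3 0;0 -0.3 0 0 0;0 -0.3 0 0 0;0 -0.3 0 0 0;0 0 0 0 0;0 0 0 0 0;0 0 0 0 0' >/dev/null; python3 st.py
python3 - <<'E'
from h import *; import cv2
p=np.load('p.npy')
for n,roi in(('side',(165,210,255,310)),('top',(180,250,240,300))):
    c=robot.read_camera(n); hs=cv2.cvtColor(c['image'],cv2.COLOR_BGR2HSV)
    m=cv2.inRange(hs,(4,150,110),(17,255,255)); k=np.zeros_like(m);k[roi[0]:roi[1],roi[2]:roi[3]]=255; m&=k
    if n=='top': m&=cv2.inRange(hs,(4,200,200),(17,255,255))
    ys,xs=np.nonzero(m); print(n,len(xs),xs.mean(),ys.mean())
    for a in(.9,1,1.1,1.2):
        b=.6-a; print(a,proj(c,world(p,[.025+.1*np.sin(b),.054,.16+.1*np.cos(b)])).round(1))
    if n=='top':
        cv2.imwrite('pics/t7.png',cv2.resize(c['image'][150:270,230:400],None,fx=4.6,fy=4.6,interpolation=cv2.INTER_CUBIC))
E
```

```text
t 23.8667 tcp in stand mm [ -60.5 -228.3  243.3] yaw err of tool y 0.01 F stand [-0.4  0.5  0.5] w 0.1 g 0.0 j [-0.66 -0.06  1.93  0.    1.27 -0.53]
side 41 290.219512195122 189.90243902439025
0.9 [[281.4 184.9]]
1 [[285.1 186.7]]
1.1 [[288.6 188.8]]
1.2 [[291.9 191.1]]
top 33 269.45454545454544 217.12121212121212
0.9 [[272.5 202.8]]
1 [[272. 208.]]
1.1 [[271.5 213.1]]
1.2 [[271.1 217.9]]
```

View pics/t7.png

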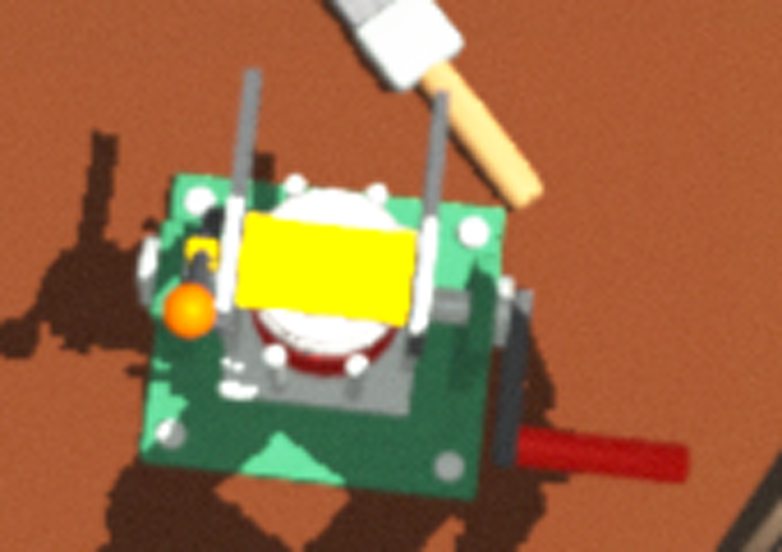

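The cradle is upright and the handle is back in its start position. The lever is at about 1.18 with the keeper over the tin, and the robot is clear.

```bash
python3 -c "
from workcell import robot
print(robot.finish_job())"
```

```text
the job is handed in; nothing more can be done
None
```

I clamped the tin, turned it upside down and held it there for over two seconds, then turned it back upright, still clamped. I let go and handed the job in at about 24 s; no verdict came back, so the result is unconfirmed.

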